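Ratchet down the clamp nut of a tube jig

ROBOT

A 6-joint arm with a two-finger parallel gripper is mounted at the origin on the work surface. World frame = base frame: x ahead of the robot, y to its left, z up, the work surface at z = 0. Lengths are in m, angles in degrees, forces in N, time in s.
With the tool pointing down it reaches from about 0.4 to 0.825 m from the base axis. Payload 7 kg.
Tool frame: the origin (TCP) lies on the centre line of the jaws, within the pads' length; the fingertips stand 11 mm ahead of it and the grasp point (between the pads) lies 8 mm behind it; z points along the fingers, y is the direction in which the jaws open and shut (so a half turn about z gives the same grasp; the last joint's range is limited). The gripper opens to 88 mm and grips with 3 to 60 N. Pads are 19 mm wide; open, the fingers measure 130 mm over their backs; the gripper's body (78 mm by 193 mm) begins 47 mm behind the grasp point.
Start: joints at [85.033, 20.546, 0.682, 0, -70.136, -16.507], TCP at [0.247, 0.628, 0.238] pointing down, gripper open.
Joint ranges: [-176.03, 176.03], [-82.01, 121.73], [-58.28, 71.71], [-173.87, 95.51], [-174.79, -0.11], [-173.66, 173.66]. Speed limits (degrees/s): [136.94, 136.94, 172.46, 180, 180, 180].

INTERFACE

Orientations are given as [roll, pitch, yaw] about the fixed x, y, z axes, in that order (R = Rz(yaw) Ry(pitch) Rx(roll)).
In Python, from plant import ctrl, cams, order gives the robot as it stands.
- The arm moves only by the tool jog_arm, never from a script. Its argument "motion" is a list of rows, each an object with "offset": the shift along the tool's x, y, z in mm, a list of three; "roll": the turn about the tool's z in rad; "hand": the finger opening in mm, from 0 to 87.6. A call has 1 to 20 rows; each row is the pose to reach, as a shift and turn from the pose commanded when the call began, along the tool's axes at that moment; what a row does not reach only later rows make up. A row lasts 1/12 s, in which the tool goes at most 41.7 mm and 7.16 degrees, less where a joint would pass 70% of its speed; a pose out of reach is approached as far as the arm can. A call with a gripper value outside its range is refused whole. The fingers move at their own pace and stop on an object; the grip force is fixed at half the most. Time passes only in rows, so rows that repeat a pose let the fingers close. It gives the time, the measured TCP pose, the force and the opening at its end, in the units of the state.
- ctrl.get_obs(): the state, without advancing time (a new reading comes with each control period).
- cams.snapshot(name): name is "scene" or "top" or "wrist"; returns a dict with "img" (420x560x3 uint8, red, green, blue), "K" (3x3 intrinsics, pixels), "cam_to_world" (4x4, takes a point from camera to world coordinates); the wrist camera has in their place "T_tool_cam" (4x4, takes a point from camera to tool coordinates, whose origin is the TCP and whose axes are the flange's). Camera axes: x right, y down, z forward; pixel columns grow to the right and rows downward; lengths in m; the calibration is good to about 2 mm. A picture is of the moment at which its call begins: read the wrist's pose just before it. There is no depth.
- order.close_job(): hands the job in, once; it reports no verdict.
The state is a dict: "clock": time; "joint_pos": joint angles; "qvel": joint speeds; "tau": joint torques, N m; "tool_pos": TCP position; "orientation": TCP orientation; "force": force on the tool from outside, world axes, zero at the start; "moment": the same for the moment, N m; "opening": finger opening in m.
Only numpy, scipy, OpenCV 4.12 (cv2) and the standard library are available. Lean on these libraries where they do the work, as an engineer would, in place of code of your own. Each camera call takes 0.05 s, during which the arm holds its last target. There are 200 camera calls.

TASK

The brass tubes in the bench jig are not clamped yet: take the socket key from its stand, fit it fully down over the hex nut and tighten the nut clockwise with the key in short swings, lifting the key clear and refitting it for each new bite because its cross bar cannot pass the two columns. Stop as soon as you feel the jaw sit snugly on the tubes, for they are crushed if the nut is forced on; keep your fingers off the nut and do not press the key hard against the columns. Then stand the key upright in its stand again and let go, leaving the other things on the bench where they are.

Things in the scene. Friction and masses are not known exactly. Their poses are not given: they have to be found in the camera images.
- key_grip (a point): Centre of the black grip at the top of the loose steel socket key (126 mm tall, 0.3 kg), which stands upright in its stand. Grip: flat block 44 mm long (key x) x 14 mm thick (key y) x 36 mm high; pinch it across the 14 mm. z up along the key's axis. 50 mm below this point a round cross bar, 120 mm long, 10 mm thick, runs along key x; the bare stem is 20 mm thick.
- key_mouth (a point): Centre of the key's open lower rim, on its axis, 108 mm below the grip's centre; axes as the key's. Here the key is a hexagonal tube 40 mm high, 35.8 mm across flats inside, 51 mm over its outer corners, usable depth 26 mm; its flats face key x and every 60 degrees on. On the nut it has about 6 degrees of play either way and 0.9 mm sideways.
- nut_top (a point): Centre of the top face of the steel hex nut, 72 mm above the bench: 34 mm across flats, 16 mm high, top 4 mm tapered to 27 mm; x square out of one flat (turns with the nut), z up. The screw's end (18 mm thick) stands 4 mm proud. A 50 mm flange, where the rim of the seated key rests, lies 16 mm below this point. The nut turns back as easily as on: lift the key 17 mm or more before swinging back.
- jig: Clamping jig fixed to the bench: base 200 (x) x 130 (y) x 18 mm with five brass tubes along x. Origin: underside, below the nut's axis; z up. Two steel columns, 36 (x) x 20 (y) mm, tops 140 mm above the bench, stand 42 mm from the nut's axis along y and -y. They stop the cross bar of the fitted key about 50 degrees either way from the jig's x. Grip centre of the fully seated key: 164 mm up.
- jaw_face (a point): Centre of the underside of the aluminium jaw, a bar 56 x 62 mm, 12 mm thick, beneath the nut; z up. It slides down the columns by 1.6 mm per rad of nut turning. At the start an unknown 1.75 to 2.4 rad clockwise (seen from above) remain until it meets the tubes. Running the nut takes about 0.12 N m.
- tube_top (a point): Top of the brass tubes in the middle of the jig, 34 mm above the bench: where the jaw's underside must arrive; z up. The gap to the jaw is 2.7 to 3.8 mm at the start.
- stand_floor (a point): Centre of the inner floor of the key's stand, a grey plastic cup fixed to the bench: inside diameter 62 mm, outside 72 mm, rim 31 mm above this point, floor 5 mm above the bench, foot disc 104 mm across. The key's rim stands on this floor.
- jar: Clear jar with white cap, 64 mm across, 85 mm tall, loose bystander; origin under its centre.
- tape: Roll of tape, 90 mm across, 24 mm high, loose bystander; origin under its centre.
- bits: Green plastic box of small steel parts, 100 (x) x 140 (y) x 50 mm, loose bystander; origin under its centre.
- washer (a point): Centre of the disc spring under the nut's flange, 44 mm across, 3 mm thick, 50.5 mm above the bench when slack; z up. It lets the nut wind up springily on its screw: 2 N m per rad, squeezing it 2.5 mm per rad, and the nut springs back when let go. While the nut runs it is squeezed 0.15 mm; at 1 mm (0.4 rad past first touch on the tubes, 0.8 N m) the tubes are crushed.
Things that resemble listed ones, but are neither listed nor needed, are in the scene too. What is shaped like the part that bears stand_floor but orange is not meant.

How it is judged:
By the outcome, as a careful person would: the job done as asked, in the order asked, and still so for the second after the job is handed in, with the robot touching nothing.
It also fails if it takes over 72 s, if anything falls off the work surface, if the arm or the gripper's body presses on something with over 40 N, if the wrist force passes 120 N, or if a joint passes its speed limit or range.

## Working session

There is one attempt and no reset: what is moved stays moved. The work goes in short steps, Python scripts to look and compute and a tool call to move; the robot and the scene stay as the last step left them, time stands still between calls to the robot, and variables do not carry over. Pictures are saved under pics/ and viewed, about 8 in all and at most 12, crops included, and the job is handed in when it is done.

Besides the shell and the picture viewer there is one more tool, called after ">>>" as name(argument=value, ...), one argument or row to a line, values as JSON. jog_arm: Moves the arm, as the interface text tells. Its arguments: {"type":"object","properties":{"motion":{"type":"array"}},"required":["motion"]}

```bash
mkdir -p pics; ls; cat > h.py <<'E'
import numpy as np, cv2, pickle
from plant import ctrl, cams, order
from scipy.spatial.transform import Rotation as R
def snap(n, f):
    o=ctrl.get_obs(); s=cams.snapshot(n); img=s["img"]
    if n=="wrist":
        T=np.eye(4);T[:3,:3]=R.from_euler('xyz',o["orientation"],degrees=True).as_matrix();T[:3,3]=o["tool_pos"]
        M=T@s["T_tool_cam"]
    else: M=np.array(s["cam_to_world"])
    pickle.dump((img,np.array(s["K"]),M),open(f"pics/{f}.pkl","wb"))
    cv2.imwrite(f"pics/{f}.png",img[:,:,::-1]); return img
def load(f): return pickle.load(open(f"pics/{f}.pkl","rb"))
def ray(f,u,v):
    _,K,M=load(f); d=M[:3,:3]@np.linalg.inv(K)@[u,v,1]; return M[:3,3],d/np.linalg.norm(d)
def atz(f,u,v,z):
    c,d=ray(f,u,v); return c+d*(z-c[2])/d[2]
def tri(*a):
    A=0;b=0
    for f,u,v in a:
        c,d=ray(f,u,v);P=np.eye(3)-np.outer(d,d);A=A+P;b=b+P@c
    x=np.linalg.solve(A,b)
    return x,[float(np.linalg.norm(np.cross(d,x-c))) for c,d in [ray(*q) for q in a]]
def proj(f,p):
    _,K,M=load(f); q=K@(np.linalg.inv(M)@np.append(p,1))[:3]; return q[:2]/q[2]
E
python3 - <<'E'
from h import *
a=snap("scene","s0");b=snap("top","t0");snap("wrist","w0")
print(ctrl.get_obs())
for f in("s0","t0","w0"):
    _,K,M=load(f);print(f,K.round(1).tolist(),M.round(3).tolist())
E
```

```text
pics
{'clock': 0.15, 'joint_pos': array([ 8.50330719e+01,  2.05837954e+01,  6.44684956e-01, -1.23654428e-02,
       -7.01356573e+01, -1.65066815e+01]), 'qvel': array([-0.03739415, -0.18761938,  0.11593021,  0.07421068, -0.00692838,
       -0.00577657]), 'tau': array([-6.72851329e-04, -5.83276570e+01,  2.93290508e+01,  7.00114042e+00,
        8.80940119e-03, -1.02956619e-04]), 'tool_pos': array([0.24700813, 0.62779668, 0.23681618]), 'orientation': array([ 1.79925011e+02, -1.00985290e-02, -2.14778123e+01]), 'force': array([0.33298151, 1.1150449 , 0.27326165]), 'moment': array([-0.01422207, -0.01021039, -0.02560425]), 'opening': 0.08789542419737968}
s0 [[545.4, 0.0, 285.4], [0.0, 545.4, 213.8], [0.0, 0.0, 1.0]] [[-0.378, 0.576, -0.725, 1.571], [0.926, 0.246, -0.287, 0.419], [0.013, -0.78, -0.626, 0.988], [0.0, 0.0, 0.0, 1.0]]
t0 [[506.5, 0.0, 279.7], [0.0, 506.5, 208.5], [0.0, 0.0, 1.0]] [[-0.002, -0.997, 0.073, 0.446], [-1.0, 0.001, -0.014, 0.01], [0.014, -0.073, -0.997, 1.332], [0.0, 0.0, 0.0, 1.0]]
w0 [[337.3, 0.0, 280.0], [0.0, 337.3, 207.1], [0.0, 0.0, 1.0]] [[-0.366, -0.888, -0.278, 0.323], [-0.93, 0.35, 0.11, 0.599], [-0.001, 0.299, -0.954, 0.384], [0.0, 0.0, 0.0, 1.0]]
```

View pics/s0.png

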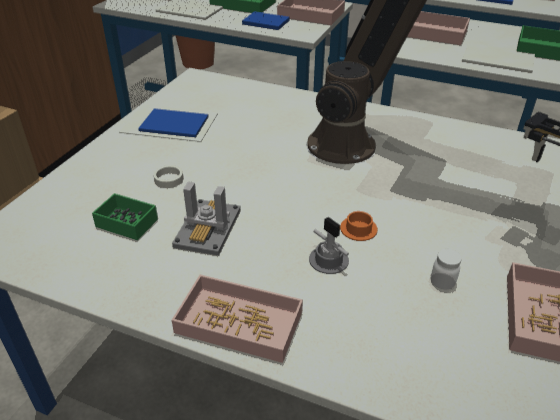

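View pics/t0.png

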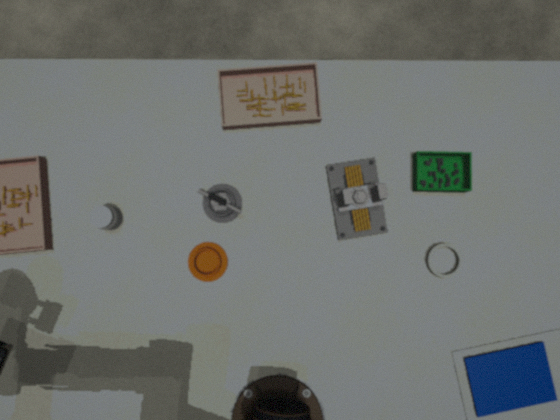

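The scene view shows the key in the grey stand at about (329,250), the orange decoy cup at (359,224) and the jig at (208,215). In the top view the grey stand is at (222,203), the orange one at (208,261) and the nut at about (360,197). The grey cup holds the key and matches the description, so the orange one is not meant. I'll confirm with one enlarged composite.

```bash
python3 - <<'E'
from h import *
def crop(f,x,y,w,h,s):
    i=load(f)[0][y:y+h,x:x+w,::-1]; return cv2.resize(i,(400,300),interpolation=cv2.INTER_CUBIC)
a=np.vstack([np.hstack([crop("s0",289,200,100,75,4),crop("s0",165,178,100,75,4)]),np.hstack([crop("t0",182,173,80,60,5),crop("t0",317,168,80,60,5)])])
cv2.imwrite("pics/c1.png",np.clip(a*1.3,0,255).astype(np.uint8))
E
```

```text
(no output)
```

View pics/c1.png

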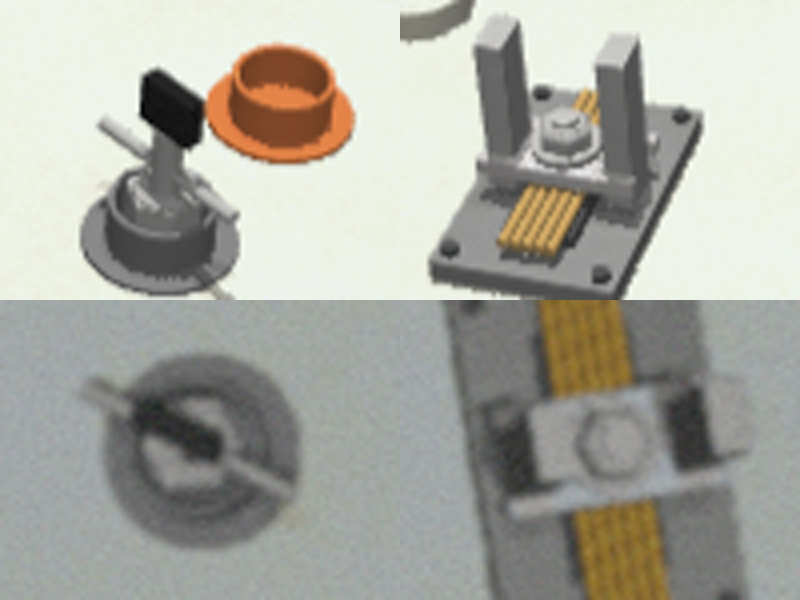

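```bash
python3 - <<'E'
from h import *
np.set_printoptions(precision=4,suppress=True)
for n,a,b in [("grip",(332,227.5),(217.6,198.6)),("barA",(347.5,253.5),(240,210.4)),("barB",(315,231),(200,190.2)),("nut",(206.5,207.5),(359.6,197.4)),
 ]:
    print(n,*tri(("s0",*a),("t0",*b)))
# stand foot disc center top view (203,450)
print("stand",atz("t0",182+40.5,173+30,0.004))
print("jar",atz("t0",110,216,.06),"tape",atz("t0",442,260,.024),"bits",atz("t0",441,172,.05))
# jig hole pixels, scene: (543,93)(682,116)(449,247)(601,274)
for u,v in [(543,93),(682,116),(449,247),(601,274)]: print(atz("s0",165+(u-400)/4,178+v/4,.020))
E
```

```text
grip [0.5598 0.1431 0.1108] [0.0005686290336185023, 0.000568629033618574]
barA [ 0.528   0.1381 -0.0029] [0.04394274078769989, 0.043942740787699885]
barB [0.5918 0.1482 0.1289] [0.03672125240727645, 0.03672125240727641]
nut [ 0.567  -0.2094  0.0703] [0.0007947480972135872, 0.0007947480972135725]
stand [0.5583 0.1412 0.004 ]
jar [0.5211 0.4168 0.06  ] tape [ 0.4086 -0.4278  0.024 ] bits [ 0.6339 -0.4222  0.05  ]
[ 0.4927 -0.2742  0.02  ]
[ 0.4773 -0.1694  0.02  ]
[ 0.6655 -0.249   0.02  ]
[ 0.6496 -0.1434  0.02  ]
```

The enlarged crop confirms it: the grey cup at (329,250) holds the black-gripped key with its bar, and the orange cup beside it is empty. The jig has the nut between two columns. The measured heights also fit: grip 0.111 m (0.113 expected), nut 0.070 m (0.072 expected). Next I move to hover over the key.

>>> jog_arm(
  motion=[
    {"offset": [30,21,-2],"roll": 0.11,"hand": 87},
    {"offset": [60,43,-4],"roll": 0.22,"hand": 87},
    {"offset": [90,64,-6],"roll": 0.33,"hand": 87},
    {"offset": [120,86,-8],"roll": 0.44,"hand": 87},
    {"offset": [150,107,-10],"roll": 0.55,"hand": 87},
    {"offset": [180,129,-12],"roll": 0.66,"hand": 87},
    {"offset": [210,150,-14],"roll": 0.77,"hand": 87},
    {"offset": [240,172,-16],"roll": 0.88,"hand": 87},
    {"offset": [270,193,-18],"roll": 0.99,"hand": 87},
    {"offset": [300,215,-20],"roll": 1.1,"hand": 87},
    {"offset": [330,236,-22],"roll": 1.21,"hand": 87},
    {"offset": [360,258,-22],"roll": 1.32,"hand": 87},
    {"offset": [390,280,-22],"roll": 1.43,"hand": 87},
    {"offset": [420,301,-22],"roll": 1.54,"hand": 87},
    {"offset": [450,323,-22],"roll": 1.667,"hand": 87},
    {"offset": [469,337,-22],"roll": 1.667,"hand": 87},
    {"offset": [469,337,-22],"roll": 1.667,"hand": 87},
    {"offset": [469,337,-22],"roll": 1.667,"hand": 87},
  ],
)

```text
clock: 1.65
tool_pos: [0.5605, 0.1414, 0.259]
orientation: [180.0, -0.0, -117.1]
force: [0.3, 1.3, 0.2]
opening: 0.0871
```

```bash
python3 - <<'E'
from h import *
snap("wrist","w1");o=ctrl.get_obs();print(o["clock"],o["tool_pos"],o["orientation"],o["force"],o["moment"],o["joint_pos"])
E
```

```text
1.7 [0.56011863 0.1423404  0.25920144] [ 1.79970150e+02 -2.49352765e-02 -1.17052170e+02] [ 0.41444415 -0.02331609 -0.83666146] [ 0.13570647 -0.08253159 -0.00351671] [ 3.36320393e+01  1.06996455e+01 -9.97142545e+00 -1.47652288e-02
 -6.93652867e+01 -6.06790076e+01]
```

>>> jog_arm(
  motion=[
    {"offset": [31,-17,0],"roll": 0,"hand": 87},
    {"offset": [62,-33,0],"roll": 0,"hand": 87},
    {"offset": [93,-50,0],"roll": 0,"hand": 87},
    {"offset": [124,-66,0],"roll": 0,"hand": 87},
    {"offset": [155,-83,0],"roll": 0,"hand": 87},
    {"offset": [186,-100,0],"roll": 0,"hand": 87},
    {"offset": [217,-116,0],"roll": 0,"hand": 87},
    {"offset": [248,-133,0],"roll": 0,"hand": 87},
    {"offset": [279,-149,0],"roll": 0,"hand": 87},
    {"offset": [310,-166,0],"roll": 0,"hand": 87},
    {"offset": [310,-166,0],"roll": 0,"hand": 87},
    {"offset": [310,-166,0],"roll": 0,"hand": 87},
  ],
)

```text
clock: 2.7
tool_pos: [0.5673, -0.2093, 0.2592]
orientation: [180.0, -0.0, -117.1]
force: [0.6, 0.7, -0.1]
opening: 0.0869
```

```bash
python3 - <<'E'
from h import *
snap("wrist","w2");o=ctrl.get_obs();print(o["clock"],o["tool_pos"],o["orientation"],o["force"],o["moment"],o["joint_pos"])
print("nut in w2",proj("w2",[.567,-.2094,.072]),"grip in w1",proj("w1",[.5598,.1431,.131]))
a,b=load("w1")[0],load("w2")[0]
def cc(i,u,v): 
    u,v=int(u),int(v); return i[v-75:v+75,u-100:u+100,::-1]
g=proj("w1",[.5598,.1431,.1]);n=proj("w2",[.567,-.2094,.072]);print(g.astype(int)-[100,75],n.astype(int)-[100,75])
p=[cv2.resize(cc(a,*g),(800,600),interpolation=cv2.INTER_CUBIC)[::1],cv2.resize(cc(b,*n),(800,600),interpolation=cv2.INTER_CUBIC)]
cv2.imwrite("pics/c2.png",p[0]);cv2.imwrite("pics/c3.png",p[1])
E
```

```text
2.75 [ 0.56737526 -0.20830934  0.25929808] [ 1.79970905e+02  2.79933552e-03 -1.16994985e+02] [-0.29391826  0.95135545 -0.0368615 ] [ 0.12455449 -0.08172677 -0.01693079] [-1.66818757e+00  1.32179364e+01 -6.71793954e+00 -1.59286824e-02
 -7.00892257e+01 -2.53213685e+01]
nut in w2 [280.27469522 183.22756901] grip in w1 [281.79366354 201.11392076]
[181 116] [180 108]
```

View pics/c2.png

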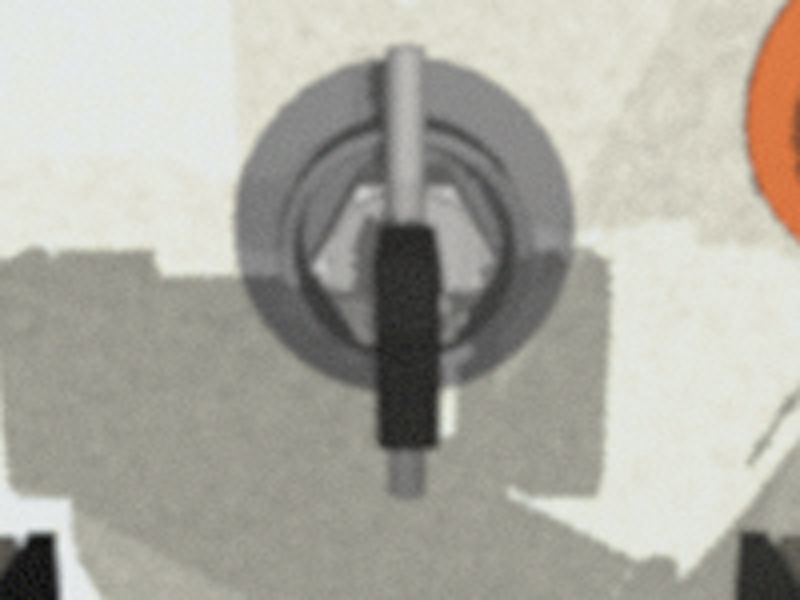

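View pics/c3.png

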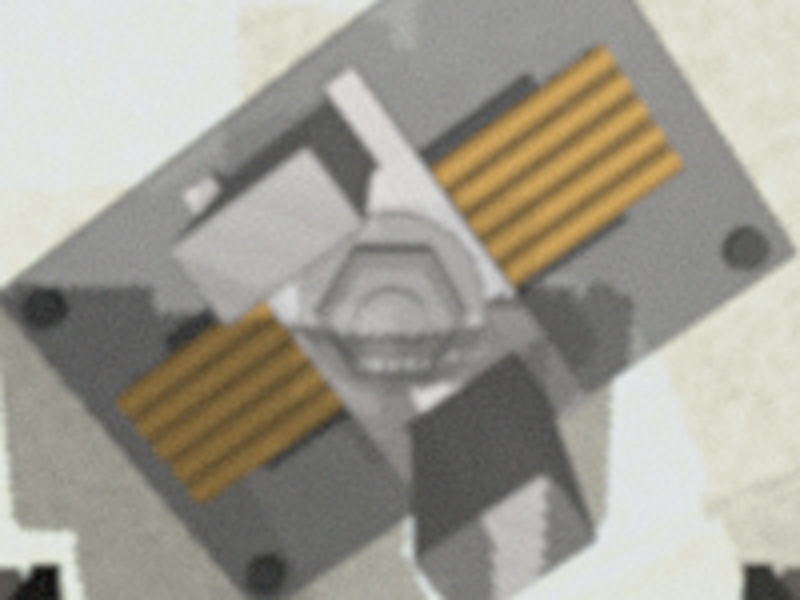

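The crop from w1 shows the grip vertical in the picture at c2 (377–440, 225–447), with bar ends at (405,47) and (407,497). So key x is parallel to tool x at yaw −117. In c3 from w2 the nut's upper flat runs (357,243)–(437,243), with side corners at (318,318) and (480,315). A flat therefore faces about −117 (mod 60), and the columns lie diagonally.

```bash
python3 - <<'E'
from h import *
np.set_printoptions(precision=4,suppress=True)
k=lambda u,v,z:atz("w1",181+u/4,116+v/4,z)
n=lambda u,v,z:atz("w2",180+u/4,108+v/4,z)
A,B=k(405,47,.063),k(407,497,.063);print("bar",A,B,(A+B)/2,np.linalg.norm(A-B),np.degrees(np.arctan2(*(A-B)[[1,0]])))
# grip top face: far/near ends at z=.131 
print("grip ends", k(407,447,.131),k(407,250,.131), "sides",k(377,336,.131),k(440,336,.131))
print("stand foot L R",(k(236,230,.003)+k(574,230,.003))/2, k(405,60,.003))
L,Rr=n(318,318,.068),n(480,315,.068);print("nut L/R",L,Rr,(L+Rr)/2,np.linalg.norm(L-Rr),np.degrees(np.arctan2(*(L-Rr)[[1,0]])))
print("nut top flat",n(357,243,.068),n(437,243,.068),"screw",n(392,313,.076))
H=[n(44,308,.018),n(265,573,.018),n(746,248,.018)]
print(H,np.degrees(np.arctan2(*(H[2]-H[1])[[1,0]])),np.degrees(np.arctan2(*(H[0]-H[1])[[1,0]])),(H[0]+H[2])/2)
# tool->nut proj check
for c in [(.567,-.2094)]:
    t=np.radians(-117+60*np.arange(6)+30);q=[(proj("w2",[c[0]+.01963*np.cos(a),c[1]+.01963*np.sin(a),.068])-[180,108])*4 for a in t];print(np.array(q))
# height of key from two views: scene bar ends vs wrist
print("grip tri",tri(("s0",332,227.5),("w1",181+407/4,116+336/4)), "bar",tri(("s0",347.5,253.5),("t0",200,190.2)) , "barw",tri(("s0",315,231),("t0",240,210.4)))
print("nut tri",tri(("s0",206.5,207.5),("w2",180+397/4,108+312/4)))
E
```

```text
bar [0.5336 0.0938 0.063 ] [0.5881 0.2016 0.063 ] [0.5608 0.1477 0.063 ] 0.12078627434693628 -116.7739419531316
grip ends [0.5701 0.165  0.131 ] [0.5502 0.126  0.131 ] sides [0.5643 0.1397 0.131 ] [0.5524 0.1458 0.131 ]
stand foot L R [0.5599 0.1462 0.003 ] [0.537  0.1012 0.003 ]
nut L/R [ 0.5886 -0.2143  0.068 ] [ 0.551 -0.196  0.068] [ 0.5698 -0.2051  0.068 ] 0.04178822123133585 -26.00505917028183
nut top flat [ 0.5705 -0.2271  0.068 ] [ 0.5525 -0.2178  0.068 ] screw [ 0.57   -0.2085  0.076 ]
[array([ 0.6677, -0.244 ,  0.018 ]), array([ 0.6509, -0.1392,  0.018 ]), array([ 0.4761, -0.1661,  0.018 ])] -171.23491044030598 -80.87459336322352 [ 0.5719 -0.2051  0.018 ]
[[362.1925 231.7666]
 [324.6224 297.4038]
 [363.4847 361.0079]
 [438.8214 360.8829]
 [477.5198 297.1531]
 [439.7866 231.641 ]]
grip tri (array([0.5615, 0.1457, 0.1133]), [0.001630330334794077, 0.0016303303347939902]) bar (array([0.5851, 0.194 , 0.0625]), [0.0019762182373179917, 0.001976218237318085]) barw (array([0.5347, 0.0917, 0.0622]), [0.0002620996321172031, 0.00026209963211720213])
nut tri (array([ 0.5695, -0.208 ,  0.0729]), [0.0005992075632726367, 0.0005992075632725341])
```

>>> jog_arm(
  motion=[
    {"offset": [-31,17,0],"roll": 0,"hand": 87},
    {"offset": [-62,33,0],"roll": 0,"hand": 87},
    {"offset": [-93,50,0],"roll": 0,"hand": 87},
    {"offset": [-124,66,0],"roll": 0,"hand": 87},
    {"offset": [-155,83,0],"roll": 0,"hand": 87},
    {"offset": [-186,100,0],"roll": 0,"hand": 87},
    {"offset": [-217,116,0],"roll": 0,"hand": 87},
    {"offset": [-248,133,0],"roll": 0,"hand": 87},
    {"offset": [-279,149,20],"roll": 0,"hand": 70},
    {"offset": [-313,167,45],"roll": 0,"hand": 60},
    {"offset": [-313,167,75],"roll": 0,"hand": 50},
    {"offset": [-313,167,105],"roll": 0,"hand": 50},
    {"offset": [-313,167,130],"roll": 0,"hand": 50},
    {"offset": [-313,167,145],"roll": 0,"hand": 50},
    {"offset": [-313,167,151],"roll": 0,"hand": 50},
    {"offset": [-313,167,151],"roll": 0,"hand": 50},
  ],
)

```text
clock: 4.08
tool_pos: [0.5594, 0.147, 0.1074]
orientation: [179.9, -0.1, -116.9]
force: [0.5, -0.1, -0.2]
opening: 0.0498
```

>>> jog_arm(
  motion=[
    {"offset": [0,0,0],"roll": 0,"hand": 30},
    {"offset": [0,0,0],"roll": 0,"hand": 10},
    {"offset": [0,0,0],"roll": 0,"hand": 5},
    {"offset": [0,0,0],"roll": 0,"hand": 5},
    {"offset": [0,0,0],"roll": 0,"hand": 5},
    {"offset": [0,0,0],"roll": 0,"hand": 5},
  ],
)

```text
clock: 4.58
tool_pos: [0.5609, 0.1459, 0.1091]
orientation: [-180.0, 0.0, -117.0]
force: [0.4, 0.2, -0.8]
opening: 0.0155
```

>>> jog_arm(
  motion=[
    {"offset": [0,0,0],"roll": 0,"hand": 5},
    {"offset": [0,0,0],"roll": 0,"hand": 5},
    {"offset": [0,0,-5],"roll": 0,"hand": 5},
    {"offset": [0,0,-15],"roll": 0,"hand": 5},
    {"offset": [0,0,-35],"roll": 0,"hand": 5},
    {"offset": [0,0,-60],"roll": 0,"hand": 5},
    {"offset": [0,0,-90],"roll": 0,"hand": 5},
    {"offset": [0,0,-120],"roll": 0,"hand": 5},
    {"offset": [0,0,-145],"roll": 0,"hand": 5},
    {"offset": [0,0,-158],"roll": 0,"hand": 5},
    {"offset": [0,0,-162],"roll": 0,"hand": 5},
    {"offset": [0,0,-162],"roll": 0,"hand": 5},
  ],
)

```text
clock: 5.58
tool_pos: [0.5608, 0.1461, 0.2718]
orientation: [-180.0, 0.1, -117.0]
force: [-0.1, 0.7, -3.5]
opening: 0.0138
```

>>> jog_arm(
  motion=[
    {"offset": [10,-5,0],"roll": 0.05,"hand": 5},
    {"offset": [35,-18,0],"roll": 0.12,"hand": 5},
    {"offset": [65,-35,0],"roll": 0.22,"hand": 5},
    {"offset": [95,-51,0],"roll": 0.32,"hand": 5},
    {"offset": [125,-67,0],"roll": 0.42,"hand": 5},
    {"offset": [155,-83,0],"roll": 0.52,"hand": 5},
    {"offset": [185,-99,0],"roll": 0.62,"hand": 5},
    {"offset": [215,-115,0],"roll": 0.72,"hand": 5},
    {"offset": [245,-131,0],"roll": 0.82,"hand": 5},
    {"offset": [275,-147,0],"roll": 0.92,"hand": 5},
    {"offset": [298,-160,0],"roll": 1.0,"hand": 5},
    {"offset": [308,-166,0],"roll": 1.047,"hand": 5},
    {"offset": [310,-167,0],"roll": 1.047,"hand": 5},
    {"offset": [310,-167,0],"roll": 1.047,"hand": 5},
    {"offset": [310,-167,0],"roll": 1.047,"hand": 5},
  ],
)

```text
clock: 6.83
tool_pos: [0.5683, -0.2056, 0.2693]
orientation: [180.0, -0.1, -176.9]
force: [0.5, 0.9, -4.1]
opening: 0.0139
```

```bash
python3 - <<'E'
from h import *
a=snap("wrist","w3");o=ctrl.get_obs();print(o["clock"],o["tool_pos"],o["orientation"],o["force"],o["moment"],o["joint_pos"])
n=proj("w3",[.569,-.2065,.1]).astype(int);print(n-[100,75])
cv2.imwrite("pics/c4.png",cv2.resize(a[n[1]-75:n[1]+75,n[0]-100:n[0]+100,::-1],(800,600),interpolation=cv2.INTER_CUBIC))
E
```

```text
6.8833 [ 0.56846484 -0.20534253  0.26971124] [ 1.79969890e+02 -7.82802397e-02 -1.76896896e+02] [-1.62555963e-03  5.66660147e-01 -2.82457782e+00] [ 0.11023363 -0.16796244  0.01994688] [-1.37457049e+00  1.29226765e+01 -5.73754742e+00 -2.52210391e-02
 -7.14201697e+01 -8.55142934e+01]
[177 114]
```

View pics/c4.png

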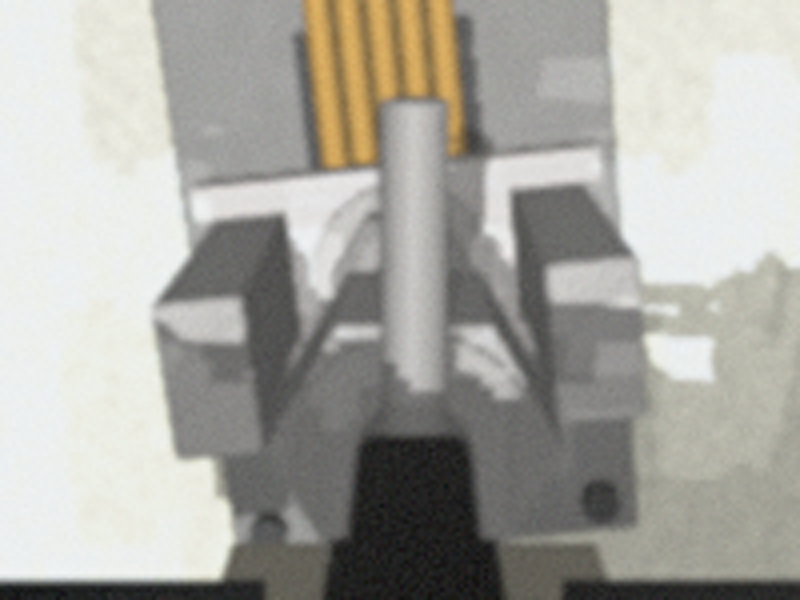

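The picture c4 shows the bar along the column-free direction, with its end at (413,100). The grip is centred at column 415. The column tops are at left (155–262, 297–458) and right (548–645, 258–418). The nut is hidden behind the key, so I'll use the column tops.

```bash
python3 - <<'E'
from h import *
np.set_printoptions(precision=4,suppress=True)
n=lambda u,v,z:atz("w3",177+u/4,114+v/4,z)
Lc=[n(*p,.14) for p in [(155,308),(245,297),(262,450),(175,458)]]
Rc=[n(*p,.14) for p in [(548,265),(637,258),(645,410),(562,418)]]
L,Rr=np.mean(Lc,0),np.mean(Rc,0)
print(Lc,Rc);print(L,Rr,(L+Rr)/2,np.linalg.norm(L-Rr),np.degrees(np.arctan2(*(L-Rr)[[1,0]])))
o=ctrl.get_obs();T=np.array(o["tool_pos"]);x=R.from_euler('xyz',o["orientation"],degrees=True).as_matrix()
for nm,p in [("barend",n(413,99,T[2]-.045)),("nutaxis",(L+Rr)/2)]: print(nm,(p-T)@x)
# nut/columns in w2 as well
m=lambda u,v,z:atz("w2",180+u/4,108+v/4,z)
l=np.mean([m(*p,.14) for p in [(172,252),(312,150),(365,218),(228,325)]],0);print("w2 col -> nut axis", l, l+.042*np.array([-np.sin(np.radians(8.9)),np.cos(np.radians(8.9)),0]))
print("w1 bar end far/near", "nut w2 hex fit:")
from scipy.optimize import least_squares
obs=np.array([[357,243],[318,318],[480,315],[437,243]])
def f(q):
    t=np.radians(q[2]+np.array([30,90,-90,-30])); P=[(proj("w2",[q[0]+.01963*np.cos(a),q[1]+.01963*np.sin(a),.068])-[180,108])*4 for a in t]
    return (np.array(P)-obs).ravel()
for s in (1,-1):
    r=least_squares(lambda q:f(q),[.569,-.2065,-117 if s>0 else 63]);print(r.x,r.cost,r.fun)
E
```

```text
[array([ 0.5628, -0.2589,  0.14  ]), array([ 0.5594, -0.2399,  0.14  ]), array([ 0.5936, -0.2356,  0.14  ]), array([ 0.5965, -0.2546,  0.14  ])] [array([ 0.5492, -0.1767,  0.14  ]), array([ 0.5467, -0.1582,  0.14  ]), array([ 0.5801, -0.153 ,  0.14  ]), array([ 0.5828, -0.1708,  0.14  ])]
[ 0.5781 -0.2473  0.14  ] [ 0.5647 -0.1647  0.14  ] [ 0.5714 -0.206   0.14  ] 0.08364108129942788 -80.77155268981139
barend [0.0606 0.0011 0.0451]
nutaxis [-0.0031 -0.0009  0.1297]
w2 col -> nut axis [ 0.5773 -0.2476  0.14  ] [ 0.5708 -0.2061  0.14  ]
w1 bar end far/near nut w2 hex fit:
[   0.5694   -0.2062 -116.0673] 61.05648568751191 [ 1.7291  4.7672  4.4336 -4.471  -5.2144 -4.1337 -0.958   3.3993]
[   0.5694   -0.2062 -116.0672] 61.056485687432755 [ 1.7291  4.7672  4.4336 -4.471  -5.2143 -4.1338 -0.958   3.3992]
```

>>> jog_arm(
  motion=[
    {"offset": [-2,-1,15],"roll": -0.015,"hand": 5},
    {"offset": [-3.5,-1.8,40],"roll": -0.015,"hand": 5},
    {"offset": [-3.5,-1.8,65],"roll": -0.015,"hand": 5},
    {"offset": [-3.5,-1.8,80],"roll": -0.015,"hand": 5},
    {"offset": [-3.5,-1.8,87],"roll": -0.015,"hand": 5},
    {"offset": [-3.5,-1.8,87],"roll": -0.015,"hand": 5},
    {"offset": [-3.5,-1.8,87],"roll": -0.015,"hand": 5},
  ],
)

```text
clock: 7.47
tool_pos: [0.5729, -0.2072, 0.1842]
orientation: [-180.0, 0.0, -176.0]
force: [-0.1, 0.8, -2.5]
opening: 0.0139
```

>>> jog_arm(
  motion=[
    {"offset": [0,0,2],"roll": 0,"hand": 5},
    {"offset": [0,0,4],"roll": 0,"hand": 5},
    {"offset": [0,0,6],"roll": 0,"hand": 5},
    {"offset": [0,0,8],"roll": 0,"hand": 5},
    {"offset": [0,0,8],"roll": 0,"hand": 5},
  ],
)

```text
clock: 7.88
tool_pos: [0.5722, -0.2077, 0.1754]
orientation: [180.0, -0.0, -176.1]
force: [0.5, 0.1, -3.1]
opening: 0.014
```

>>> jog_arm(
  motion=[
    {"offset": [0,0,1.5],"roll": 0,"hand": 5},
    {"offset": [0,0,3],"roll": 0,"hand": 5},
    {"offset": [0,0,4.5],"roll": 0,"hand": 5},
    {"offset": [0,0,4.5],"roll": 0,"hand": 5},
  ],
)

```text
clock: 8.22
tool_pos: [0.5722, -0.2077, 0.1706]
orientation: [180.0, -0.0, -176.1]
force: [-0.4, -0.1, -4.1]
opening: 0.0137
```

>>> jog_arm(
  motion=[
    {"offset": [0,0,1.5],"roll": 0,"hand": 5},
    {"offset": [0,0,3],"roll": 0,"hand": 5},
    {"offset": [0,0,4],"roll": 0,"hand": 5},
    {"offset": [0,0,4],"roll": 0,"hand": 5},
  ],
)

```text
clock: 8.55
tool_pos: [0.5723, -0.2077, 0.1667]
orientation: [180.0, -0.0, -176.1]
force: [0.4, 0.2, -3.9]
opening: 0.0139
```

```bash
cat > o.py <<'E'
from h import *
np.set_printoptions(precision=3,suppress=True)
o=ctrl.get_obs()
for k in("clock","tool_pos","orientation","force","moment","opening","joint_pos"):print(k,o[k])
E
python3 o.py
```

```text
clock 8.55
tool_pos [ 0.572 -0.208  0.167]
orientation [ 179.994   -0.024 -176.119]
force [ 0.381  0.223 -3.94 ]
moment [ 0.036 -0.193  0.007]
opening 0.013893475008592822
joint_pos [ -1.583  17.47  -13.543  -0.005 -59.012 -84.534]
```

>>> jog_arm(
  motion=[
    {"offset": [0,0,2],"roll": 0,"hand": 5},
    {"offset": [0,0,4],"roll": 0,"hand": 5},
    {"offset": [0,0,6],"roll": 0,"hand": 5},
    {"offset": [0,0,6],"roll": 0,"hand": 5},
  ],
)

```text
clock: 8.88
tool_pos: [0.5721, -0.2076, 0.1605]
orientation: [180.0, -0.0, -176.1]
force: [0.2, -1.1, -3.3]
opening: 0.0138
```

>>> jog_arm(
  motion=[
    {"offset": [0,0,0.7],"roll": 0,"hand": 5},
    {"offset": [0,0,1.4],"roll": 0,"hand": 5},
    {"offset": [0,0,1.4],"roll": 0,"hand": 5},
  ],
)

```text
clock: 9.13
tool_pos: [0.5725, -0.2077, 0.16]
orientation: [-180.0, 0.0, -176.1]
force: [-0.2, -0.4, -1.4]
opening: 0.0137
```

>>> jog_arm(
  motion=[
    {"offset": [0,0,0.5],"roll": 0,"hand": 5},
    {"offset": [0,0,0.5],"roll": 0,"hand": 5},
  ],
)

```text
clock: 9.3
tool_pos: [0.5726, -0.2078, 0.1599]
orientation: [-180.0, 0.0, -176.1]
force: [-1.5, 1.1, 3.3]
opening: 0.0138
```

>>> jog_arm(
  motion=[
    {"offset": [0,0,0],"roll": 0.05,"hand": 5},
    {"offset": [0,0,0],"roll": 0.1,"hand": 5},
    {"offset": [0,0,0],"roll": 0.15,"hand": 5},
    {"offset": [0,0,0.1],"roll": 0.2,"hand": 5},
    {"offset": [0,0,0.2],"roll": 0.25,"hand": 5},
    {"offset": [0,0,0.3],"roll": 0.3,"hand": 5},
    {"offset": [0,0,0.4],"roll": 0.35,"hand": 5},
  ],
)

```text
clock: 9.88
tool_pos: [0.5727, -0.2084, 0.1599]
orientation: [-179.9, 0.1, 163.7]
force: [-1.4, -1.5, 5.9]
opening: 0.014
```

```bash
python3 o.py
```

```text
clock 9.8833
tool_pos [ 0.573 -0.208  0.16 ]
orientation [-179.946    0.076  163.724]
force [-1.376 -1.462  5.935]
moment [-0.587  0.832  0.112]
opening 0.014027093471207702
joint_pos [  -1.603   17.818  -14.061    0.085  -58.061 -104.718]
```

>>> jog_arm(
  motion=[
    {"offset": [0,0,0.1],"roll": 0.06,"hand": 5},
    {"offset": [0,0,0.2],"roll": 0.12,"hand": 5},
    {"offset": [0,0,0.3],"roll": 0.18,"hand": 5},
    {"offset": [0,0,0.4],"roll": 0.24,"hand": 5},
    {"offset": [0,0,0.5],"roll": 0.3,"hand": 5},
    {"offset": [0,0,0.5],"roll": 0.35,"hand": 5},
    {"offset": [0,0,0.5],"roll": 0.35,"hand": 5},
  ],
)

```text
clock: 10.47
tool_pos: [0.5725, -0.2088, 0.1599]
orientation: [-179.9, 0.1, 143.6]
force: [-3.5, -2.3, 7.7]
opening: 0.0137
```

```bash
python3 o.py
```

```text
clock 10.4667
tool_pos [ 0.573 -0.209  0.16 ]
orientation [-179.938    0.106  143.636]
force [-3.508 -2.344  7.746]
moment [-1.047  1.404  0.096]
opening 0.01367578524726151
joint_pos [  -1.62    17.818  -14.087    0.131  -58.043 -124.814]
```

>>> jog_arm(
  motion=[
    {"offset": [0.1,-0.5,-1],"roll": -0.05,"hand": 5},
    {"offset": [0.1,-0.5,-1],"roll": -0.1,"hand": 5},
    {"offset": [0.1,-0.5,-7],"roll": -0.1,"hand": 5},
    {"offset": [0.1,-0.5,-15],"roll": -0.1,"hand": 5},
    {"offset": [0.1,-0.5,-22],"roll": -0.1,"hand": 5},
    {"offset": [0.1,-0.5,-24],"roll": -0.15,"hand": 5},
    {"offset": [0.1,-0.5,-24],"roll": -0.26,"hand": 5},
    {"offset": [0.1,-0.5,-24],"roll": -0.38,"hand": 5},
    {"offset": [0.1,-0.5,-24],"roll": -0.5,"hand": 5},
    {"offset": [0.1,-0.5,-24],"roll": -0.62,"hand": 5},
    {"offset": [0.1,-0.5,-24],"roll": -0.74,"hand": 5},
    {"offset": [0.1,-0.5,-24],"roll": -0.86,"hand": 5},
    {"offset": [0.1,-0.5,-24],"roll": -0.98,"hand": 5},
    {"offset": [0.1,-0.5,-24],"roll": -1.08,"hand": 5},
    {"offset": [0.1,-0.5,-24],"roll": -1.152,"hand": 5},
    {"offset": [0.1,-0.5,-24],"roll": -1.152,"hand": 5},
    {"offset": [0.1,-0.5,-24],"roll": -1.152,"hand": 5},
  ],
)

```text
clock: 11.88
tool_pos: [0.5722, -0.2079, 0.1827]
orientation: [-180.0, 0.0, -150.4]
force: [0.6, 0.5, -3.8]
opening: 0.0138
```

```bash
python3 o.py; python3 - <<'E'
from h import *
snap("scene","s1")
i=load("s0")[0][178:253,165:265,::-1];j=load("s1")[0][178:253,165:265,::-1]
cv2.imwrite("pics/c5.png",np.hstack([cv2.resize(q,(400,300),interpolation=cv2.INTER_CUBIC) for q in(i,j)]))
E
```

```text
clock 11.8833
tool_pos [ 0.572 -0.208  0.183]
orientation [-179.991    0.026 -150.398]
force [ 0.634  0.506 -3.801]
moment [ 0.096 -0.157 -0.012]
opening 0.013817027825325392
joint_pos [ -1.611  16.661 -12.423  -0.007 -60.889 -58.783]
```

View pics/c5.png

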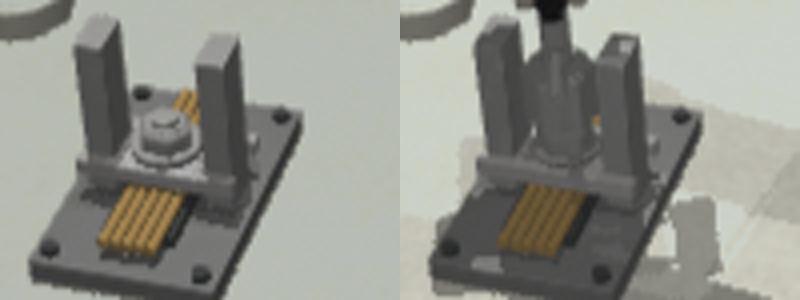

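The crop c5 shows the key straight above the nut, between the columns and clear of them. The jaw itself can't be judged from it. I'll lower to refit, in stages.

>>> jog_arm(
  motion=[
    {"offset": [0,0,4],"roll": 0,"hand": 5},
    {"offset": [0,0,7],"roll": 0,"hand": 5},
    {"offset": [0,0,10],"roll": 0,"hand": 5},
    {"offset": [0,0,12],"roll": 0,"hand": 5},
    {"offset": [0,0,14],"roll": 0,"hand": 5},
    {"offset": [0,0,14],"roll": 0,"hand": 5},
  ],
)

```text
clock: 12.43
tool_pos: [0.5717, -0.208, 0.1676]
orientation: [180.0, -0.0, -150.2]
force: [0.5, -0.5, -3.7]
opening: 0.0137
```

>>> jog_arm(
  motion=[
    {"offset": [0,0,2],"roll": 0,"hand": 5},
    {"offset": [0,0,4],"roll": 0,"hand": 5},
    {"offset": [0,0,6],"roll": 0,"hand": 5},
    {"offset": [0,0,7.5],"roll": 0,"hand": 5},
    {"offset": [0,0,8.5],"roll": 0,"hand": 5},
    {"offset": [0,0,8.5],"roll": 0,"hand": 5},
  ],
)

```text
clock: 12.93
tool_pos: [0.572, -0.2081, 0.16]
orientation: [-180.0, -0.0, -150.2]
force: [-0.7, 1.2, -1.6]
opening: 0.014
```

>>> jog_arm(
  motion=[
    {"offset": [0,0,0.4],"roll": 0.06,"hand": 5},
    {"offset": [0,0,0.4],"roll": 0.12,"hand": 5},
    {"offset": [0,0,0.4],"roll": 0.18,"hand": 5},
    {"offset": [0,0,0.4],"roll": 0.24,"hand": 5},
    {"offset": [0,0,0.4],"roll": 0.3,"hand": 5},
    {"offset": [0,0,0.4],"roll": 0.36,"hand": 5},
    {"offset": [0,0,0.4],"roll": 0.42,"hand": 5},
    {"offset": [0,0,0.4],"roll": 0.48,"hand": 5},
    {"offset": [0,0,0.4],"roll": 0.54,"hand": 5},
    {"offset": [0,0,0.4],"roll": 0.6,"hand": 5},
    {"offset": [0,0,0.4],"roll": 0.66,"hand": 5},
    {"offset": [0,0,0.4],"roll": 0.72,"hand": 5},
    {"offset": [0,0,0.4],"roll": 0.78,"hand": 5},
    {"offset": [0,0,0.4],"roll": 0.84,"hand": 5},
    {"offset": [0,0,0.4],"roll": 0.9,"hand": 5},
  ],
)

```text
clock: 14.18
tool_pos: [0.5721, -0.2085, 0.1599]
orientation: [-180.0, 0.0, 158.1]
force: [-0.8, -1.4, -0.5]
opening: 0.0141
```

```bash
python3 o.py
```

```text
clock 14.1833
tool_pos [ 0.572 -0.208  0.16 ]
orientation [-179.964    0.039  158.071]
force [-0.798 -1.444 -0.547]
moment [-0.685  0.328  0.205]
opening 0.014077013172214117
joint_pos [  -1.632   17.797  -14.074    0.055  -58.105 -110.326]
```

>>> jog_arm(
  motion=[
    {"offset": [0,0,0],"roll": 0.04,"hand": 5},
    {"offset": [0,0,0],"roll": 0.08,"hand": 5},
    {"offset": [0,0,0],"roll": 0.08,"hand": 5},
  ],
)

```text
clock: 14.43
tool_pos: [0.5721, -0.2086, 0.1599]
orientation: [-180.0, 0.0, 153.5]
force: [-1.1, -1.4, 1.0]
opening: 0.014
```

```bash
python3 o.py | grep -E "mom|ori|force"
```

```text
orientation [-179.963    0.042  153.549]
force [-1.109 -1.415  0.951]
moment [-0.834  0.407  0.097]
```

>>> jog_arm(
  motion=[
    {"offset": [0,0,0],"roll": 0.04,"hand": 5},
    {"offset": [0,0,0],"roll": 0.08,"hand": 5},
    {"offset": [0,0,0],"roll": 0.08,"hand": 5},
  ],
)

```text
clock: 14.68
tool_pos: [0.5721, -0.2086, 0.1599]
orientation: [-180.0, 0.0, 149.0]
force: [-1.0, -2.1, 1.7]
opening: 0.0136
```

```bash
python3 o.py | grep -E "mom|ori|force"
```

```text
orientation [-179.966    0.041  149.034]
force [-0.96  -2.079  1.675]
moment [-1.2    0.521  0.085]
```

>>> jog_arm(
  motion=[
    {"offset": [0,0,0],"roll": 0.05,"hand": 5},
    {"offset": [0,0,0],"roll": 0.1,"hand": 5},
    {"offset": [0,0,0],"roll": 0.1,"hand": 5},
  ],
)

```text
clock: 14.93
tool_pos: [0.572, -0.2086, 0.1599]
orientation: [-180.0, 0.0, 143.3]
force: [-1.2, -3.6, 1.4]
opening: 0.0142
```

```bash
python3 o.py | grep -E "mom|ori|force"
```

```text
orientation [-179.963    0.04   143.323]
force [-1.246 -3.627  1.424]
moment [-1.548  0.734  0.071]
```

>>> jog_arm(
  motion=[
    {"offset": [0,0,-0.5],"roll": -0.05,"hand": 5},
    {"offset": [0,0,-0.5],"roll": -0.1,"hand": 5},
    {"offset": [0,0,-7],"roll": -0.1,"hand": 5},
    {"offset": [0,0,-15],"roll": -0.1,"hand": 5},
    {"offset": [0,0,-22],"roll": -0.1,"hand": 5},
    {"offset": [0,0,-24],"roll": -0.15,"hand": 5},
    {"offset": [0,0,-24],"roll": -0.26,"hand": 5},
    {"offset": [0,0,-24],"roll": -0.38,"hand": 5},
    {"offset": [0,0,-24],"roll": -0.5,"hand": 5},
    {"offset": [0,0,-24],"roll": -0.62,"hand": 5},
    {"offset": [0,0,-24],"roll": -0.74,"hand": 5},
    {"offset": [0,0,-24],"roll": -0.86,"hand": 5},
    {"offset": [0,0,-24],"roll": -0.98,"hand": 5},
    {"offset": [0,0,-24],"roll": -1.08,"hand": 5},
    {"offset": [0,0,-24],"roll": -1.152,"hand": 5},
    {"offset": [0,0,-24],"roll": -1.152,"hand": 5},
    {"offset": [0,0,-24],"roll": -1.152,"hand": 5},
  ],
)

```text
clock: 16.35
tool_pos: [0.5722, -0.2077, 0.1839]
orientation: [180.0, 0.0, -150.8]
force: [-0.4, 0.5, -3.8]
opening: 0.0143
```

>>> jog_arm(
  motion=[
    {"offset": [0,0,4],"roll": 0,"hand": 5},
    {"offset": [0,0,7],"roll": 0,"hand": 5},
    {"offset": [0,0,10],"roll": 0,"hand": 5},
    {"offset": [0,0,12],"roll": 0,"hand": 5},
    {"offset": [0,0,14],"roll": 0,"hand": 5},
    {"offset": [0,0,14],"roll": 0,"hand": 5},
  ],
)

```text
clock: 16.85
tool_pos: [0.5718, -0.208, 0.1687]
orientation: [180.0, -0.0, -150.7]
force: [-0.4, 1.3, -3.9]
opening: 0.014
```

>>> jog_arm(
  motion=[
    {"offset": [0,0,2],"roll": 0,"hand": 5},
    {"offset": [0,0,4],"roll": 0,"hand": 5},
    {"offset": [0,0,6],"roll": 0,"hand": 5},
    {"offset": [0,0,8],"roll": 0,"hand": 5},
    {"offset": [0,0,9.3],"roll": 0,"hand": 5},
    {"offset": [0,0,9.3],"roll": 0,"hand": 5},
  ],
)

```text
clock: 17.35
tool_pos: [0.572, -0.208, 0.16]
orientation: [180.0, -0.0, -150.7]
force: [-0.4, 0.5, -3.3]
opening: 0.0136
```

>>> jog_arm(
  motion=[
    {"offset": [0,0,0.3],"roll": 0.04,"hand": 5},
    {"offset": [0,0,0.3],"roll": 0.08,"hand": 5},
    {"offset": [0,0,0.3],"roll": 0.12,"hand": 5},
    {"offset": [0,0,0.3],"roll": 0.16,"hand": 5},
    {"offset": [0,0,0.3],"roll": 0.16,"hand": 5},
  ],
)

```text
clock: 17.77
tool_pos: [0.5721, -0.2079, 0.16]
orientation: [-180.0, 0.0, -159.9]
force: [0.0, 0.9, -0.9]
opening: 0.0137
```

```bash
python3 o.py | grep -E "mom|ori|force"
```

```text
orientation [-179.998    0.016 -159.932]
force [ 0.004  0.924 -0.913]
moment [0.748 0.077 0.121]
```

>>> jog_arm(
  motion=[
    {"offset": [0,0,0],"roll": 0.04,"hand": 5},
    {"offset": [0,0,0],"roll": 0.08,"hand": 5},
    {"offset": [0,0,0],"roll": 0.08,"hand": 5},
  ],
)

```text
clock: 18.02
tool_pos: [0.5721, -0.208, 0.16]
orientation: [-180.0, 0.0, -164.4]
force: [-0.0, 1.1, -0.2]
opening: 0.014
```

```bash
python3 o.py | grep -E "mom|ori|force"
```

```text
orientation [-179.993    0.017 -164.446]
force [-0.049  1.142 -0.159]
moment [0.645 0.028 0.12 ]
```

>>> jog_arm(
  motion=[
    {"offset": [0,0,0],"roll": 0.04,"hand": 5},
    {"offset": [0,0,0],"roll": 0.08,"hand": 5},
    {"offset": [0,0,0],"roll": 0.08,"hand": 5},
  ],
)

```text
clock: 18.27
tool_pos: [0.5721, -0.2081, 0.1599]
orientation: [-180.0, 0.0, -169.0]
force: [-0.5, 1.4, -0.0]
opening: 0.0135
```

```bash
python3 o.py | grep -E "mom|ori|force"
```

```text
orientation [-179.99     0.013 -168.983]
force [-0.46   1.408 -0.   ]
moment [0.575 0.02  0.102]
```

>>> jog_arm(
  motion=[
    {"offset": [0,0,0],"roll": 0.04,"hand": 5},
    {"offset": [0,0,0],"roll": 0.08,"hand": 5},
    {"offset": [0,0,0],"roll": 0.08,"hand": 5},
  ],
)

```text
clock: 18.52
tool_pos: [0.5721, -0.2081, 0.16]
orientation: [-180.0, 0.0, -173.5]
force: [-0.4, 0.8, -0.8]
opening: 0.0139
```

```bash
python3 o.py | grep -E "mom|ori|force"
```

```text
orientation [-179.986    0.014 -173.535]
force [-0.395  0.766 -0.819]
moment [0.364 0.048 0.118]
```

>>> jog_arm(
  motion=[
    {"offset": [0,0,0],"roll": 0.04,"hand": 5},
    {"offset": [0,0,0],"roll": 0.08,"hand": 5},
    {"offset": [0,0,0],"roll": 0.08,"hand": 5},
  ],
)

```text
clock: 18.77
tool_pos: [0.5721, -0.2082, 0.1599]
orientation: [-180.0, 0.0, -178.1]
force: [-0.1, 0.6, -0.6]
opening: 0.0143
```

```bash
python3 o.py | grep -E "mom|ori|force"
```

```text
orientation [-179.982    0.014 -178.085]
force [-0.125  0.584 -0.621]
moment [0.188 0.009 0.274]
```

>>> jog_arm(
  motion=[
    {"offset": [0,0,0],"roll": 0.03,"hand": 5},
    {"offset": [0,0,0],"roll": 0.03,"hand": 5},
  ],
)

```text
clock: 18.93
tool_pos: [0.5721, -0.2082, 0.16]
orientation: [-180.0, 0.0, -179.8]
force: [-0.3, 0.0, -0.5]
opening: 0.0139
```

```bash
python3 o.py | grep -E "mom|ori|force"
```

```text
orientation [-179.98     0.016 -179.758]
force [-0.259  0.029 -0.463]
moment [ 0.13  -0.064  0.313]
```

>>> jog_arm(
  motion=[
    {"offset": [0,0,0],"roll": 0.03,"hand": 5},
    {"offset": [0,0,0],"roll": 0.05,"hand": 5},
    {"offset": [0,0,0],"roll": 0.05,"hand": 5},
  ],
)

```text
clock: 19.18
tool_pos: [0.5721, -0.2082, 0.1599]
orientation: [-180.0, 0.0, 177.3]
force: [0.4, -0.5, -0.0]
opening: 0.0139
```

```bash
python3 o.py | grep -E "mom|ori|force"
```

```text
orientation [-179.98     0.012  177.316]
force [ 0.362 -0.496 -0.036]
moment [-0.142 -0.055  0.4  ]
```

The moment rose from a steady 0.10–0.12 to 0.27, 0.31 and 0.40 N m, at the washer's 2 N m/rad. The jaw is snug, with half the crushing load in reserve, so I stop here and ease the key off.

>>> jog_arm(
  motion=[
    {"offset": [0,0,0],"roll": -0.04,"hand": 5},
    {"offset": [0,0,0],"roll": -0.08,"hand": 5},
    {"offset": [0,0,0],"roll": -0.12,"hand": 5},
    {"offset": [0,0,0],"roll": -0.16,"hand": 5},
    {"offset": [0,0,0],"roll": -0.2,"hand": 5},
    {"offset": [0,0,0],"roll": -0.23,"hand": 5},
    {"offset": [0,0,0],"roll": -0.23,"hand": 5},
  ],
)

```text
clock: 19.77
tool_pos: [0.5722, -0.208, 0.1599]
orientation: [-180.0, 0.0, -169.4]
force: [-0.8, -0.2, 0.7]
opening: 0.0133
```

```bash
python3 o.py | grep -E "mom|ori|force"
```

```text
orientation [-179.999    0.022 -169.419]
force [-0.803 -0.227  0.735]
moment [ 0.272  0.028 -0.043]
```

>>> jog_arm(
  motion=[
    {"offset": [0,0,-3],"roll": 0,"hand": 5},
    {"offset": [0,0,-8],"roll": 0,"hand": 5},
    {"offset": [0,0,-14],"roll": 0,"hand": 5},
    {"offset": [0,0,-22],"roll": 0,"hand": 5},
    {"offset": [0,0,-40],"roll": 0,"hand": 5},
    {"offset": [0,0,-65],"roll": 0,"hand": 5},
    {"offset": [0,0,-90],"roll": 0,"hand": 5},
    {"offset": [0,0,-107],"roll": 0,"hand": 5},
    {"offset": [0,0,-112],"roll": 0,"hand": 5},
    {"offset": [0,0,-112],"roll": 0,"hand": 5},
  ],
)

```text
clock: 20.6
tool_pos: [0.5725, -0.2081, 0.2737]
orientation: [-180.0, 0.2, -169.6]
force: [0.0, -0.3, -3.9]
opening: 0.0137
```

```bash
python3 o.py
```

```text
clock 20.6
tool_pos [ 0.572 -0.208  0.274]
orientation [-179.959    0.17  -169.592]
force [ 0.044 -0.345 -3.861]
moment [ 0.075 -0.153  0.038]
opening 0.01374793588803781
joint_pos [ -1.621  13.098  -5.      0.005 -71.726 -77.972]
```

>>> jog_arm(
  motion=[
    {"offset": [-1,8,0],"roll": -0.03,"hand": 5},
    {"offset": [-5,30,0],"roll": -0.09,"hand": 5},
    {"offset": [-9,60,0],"roll": -0.17,"hand": 5},
    {"offset": [-14,90,0],"roll": -0.25,"hand": 5},
    {"offset": [-18,120,0],"roll": -0.33,"hand": 5},
    {"offset": [-23,150,0],"roll": -0.41,"hand": 5},
    {"offset": [-27,180,0],"roll": -0.49,"hand": 5},
    {"offset": [-32,210,0],"roll": -0.57,"hand": 5},
    {"offset": [-36,240,0],"roll": -0.65,"hand": 5},
    {"offset": [-41,270,0],"roll": -0.73,"hand": 5},
    {"offset": [-45,300,0],"roll": -0.8,"hand": 5},
    {"offset": [-50,327,0],"roll": -0.86,"hand": 5},
    {"offset": [-53,345,0],"roll": -0.9,"hand": 5},
    {"offset": [-53,350,0],"roll": -0.916,"hand": 5},
    {"offset": [-53,350,0],"roll": -0.916,"hand": 5},
    {"offset": [-53,350,0],"roll": -0.916,"hand": 5},
  ],
)

```text
clock: 21.93
tool_pos: [0.5601, 0.1456, 0.2706]
orientation: [179.9, -0.1, -117.1]
force: [0.3, -0.2, -3.3]
opening: 0.0141
```

```bash
python3 o.py|head -4; python3 - <<'E'
from h import *
snap("wrist","w5");snap("scene","s5")
i=load("w5")[0][90:240,180:380,::-1];j=load("s5")[0][150:300,250:450,::-1]
k=load("s5")[0][178:253,165:265,::-1]
z=lambda q:cv2.resize(q,(400,300),interpolation=cv2.INTER_CUBIC)
cv2.imwrite("pics/c6.png",np.vstack([np.hstack([z(i),z(j)]),np.hstack([z(k),z(load("s0")[0][178:253,165:265,::-1])])]))
E
```

```text
clock 21.9333
tool_pos [0.56  0.146 0.271]
orientation [ 179.927   -0.109 -117.086]
force [ 0.287 -0.198 -3.285]
```

View pics/c6.png

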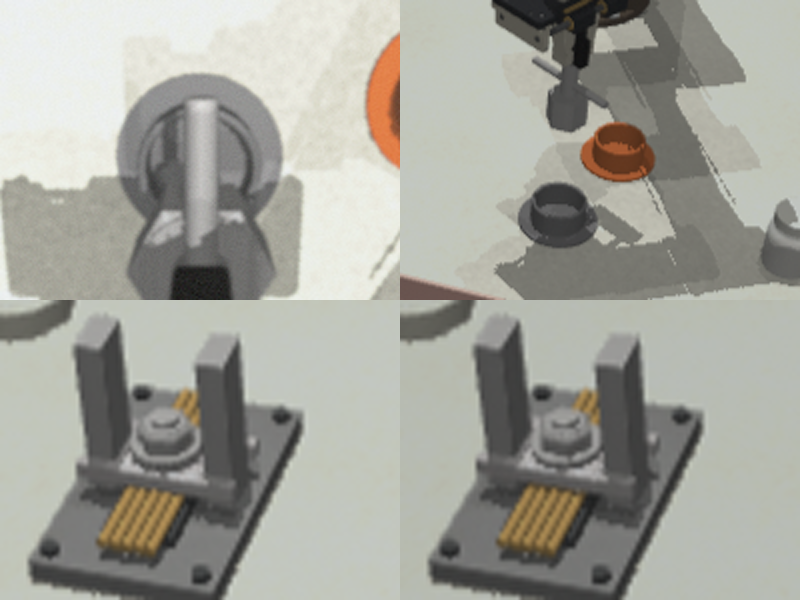

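The c6 crop shows the grey stand empty right below the held key, with its foot disc at w5 crop (117–283), centred on the bar at 200. The jig is clear of the key and the nut looks turned. I'll check the jaw's drop by image registration while lowering.

>>> jog_arm(
  motion=[
    {"offset": [0,0,10],"roll": 0,"hand": 5},
    {"offset": [0,0,35],"roll": 0,"hand": 5},
    {"offset": [0,0,65],"roll": 0,"hand": 5},
    {"offset": [0,0,95],"roll": 0,"hand": 5},
    {"offset": [0,0,115],"roll": 0,"hand": 5},
    {"offset": [0,0,125],"roll": 0,"hand": 5},
    {"offset": [0,0,131],"roll": 0,"hand": 5},
    {"offset": [0,0,137],"roll": 0,"hand": 5},
    {"offset": [0,0,143],"roll": 0,"hand": 5},
    {"offset": [0,0,143],"roll": 0,"hand": 5},
  ],
)

```text
clock: 22.87
tool_pos: [0.5609, 0.1457, 0.1285]
orientation: [180.0, 0.0, -117.1]
force: [-1.6, 0.3, -3.3]
opening: 0.0138
```

```bash
python3 - <<'E'
from h import *
a,b=[cv2.cvtColor(load(f)[0],cv2.COLOR_RGB2GRAY).astype(np.float32) for f in("s0","s5")]
for n,(x0,x1,y0,y1) in {"jaw":(184,226,214,232),"nut":(196,218,202,219),"columns/base":(172,240,235,252),"col":(183,198,180,205)}.items():
    W=np.eye(2,3,dtype=np.float32)
    try: cc,W=cv2.findTransformECC(a[y0:y1,x0:x1],b[y0:y1,x0:x1],W,cv2.MOTION_TRANSLATION); print(n,cc,W[:,2])
    except Exception as e: print(n,e)
print("3.3mm drop px",proj("s0",[.53,-.21,.0347])-proj("s0",[.53,-.21,.038]))
E
```

```text
jaw 0.9782287417385389 [0.0187281  0.64356583]
nut 0.9629224190177793 [ 0.12270504 -0.04130945]
columns/base 0.9999910447044443 [-0.00121715 -0.00118903]
col 0.9999939699722171 [0.00425715 0.00512595]
3.3mm drop px [0.08101041 0.92232678]
```

>>> jog_arm(
  motion=[
    {"offset": [0,0,4],"roll": 0,"hand": 5},
    {"offset": [0,0,8],"roll": 0,"hand": 5},
    {"offset": [0,0,12],"roll": 0,"hand": 5},
    {"offset": [0,0,15],"roll": 0,"hand": 5},
    {"offset": [0,0,17.5],"roll": 0,"hand": 5},
    {"offset": [0,0,17.5],"roll": 0,"hand": 5},
  ],
)

```text
clock: 23.37
tool_pos: [0.5606, 0.1457, 0.1107]
orientation: [180.0, -0.0, -117.1]
force: [0.7, -0.0, -3.1]
opening: 0.014
```

>>> jog_arm(
  motion=[
    {"offset": [0,0,0.8],"roll": 0,"hand": 5},
    {"offset": [0,0,1.6],"roll": 0,"hand": 5},
    {"offset": [0,0,1.6],"roll": 0,"hand": 5},
  ],
)

```text
clock: 23.62
tool_pos: [0.5609, 0.1458, 0.1096]
orientation: [-180.0, 0.0, -117.1]
force: [-0.4, -0.7, -2.9]
opening: 0.0138
```

>>> jog_arm(
  motion=[
    {"offset": [0,0,0.6],"roll": 0,"hand": 5},
    {"offset": [0,0,1.0],"roll": 0,"hand": 5},
    {"offset": [0,0,1.0],"roll": 0,"hand": 5},
  ],
)

```text
clock: 23.87
tool_pos: [0.561, 0.1458, 0.109]
orientation: [-180.0, 0.0, -117.1]
force: [-1.1, 0.1, -0.0]
opening: 0.0141
```

>>> jog_arm(
  motion=[
    {"offset": [0,0,0],"roll": 0,"hand": 18},
    {"offset": [0,0,0],"roll": 0,"hand": 24},
    {"offset": [0,0,0],"roll": 0,"hand": 35},
    {"offset": [0,0,0],"roll": 0,"hand": 50},
    {"offset": [0,0,0],"roll": 0,"hand": 60},
    {"offset": [0,0,0],"roll": 0,"hand": 60},
    {"offset": [0,0,0],"roll": 0,"hand": 60},
    {"offset": [0,0,-10],"roll": 0,"hand": 60},
    {"offset": [0,0,-30],"roll": 0,"hand": 60},
    {"offset": [0,0,-60],"roll": 0,"hand": 60},
    {"offset": [0,0,-90],"roll": 0,"hand": 60},
    {"offset": [0,0,-120],"roll": 0,"hand": 60},
    {"offset": [0,0,-145],"roll": 0,"hand": 60},
    {"offset": [0,0,-150],"roll": 0,"hand": 60},
    {"offset": [0,0,-150],"roll": 0,"hand": 60},
    {"offset": [0,0,-150],"roll": 0,"hand": 60},
  ],
)

```text
clock: 25.2
tool_pos: [0.5606, 0.1458, 0.2588]
orientation: [180.0, 0.0, -117.1]
force: [-0.2, 0.6, -0.5]
opening: 0.0603
```

```bash
python3 o.py|head -4; python3 - <<'E'
from h import *
snap("wrist","w6");snap("scene","s6");snap("top","t6")
z=lambda q:cv2.resize(q,(400,300),interpolation=cv2.INTER_CUBIC)
cv2.imwrite("pics/c7.png",np.vstack([np.hstack([z(load("w6")[0][90:240,180:380,::-1]),z(load("s6")[0][178:290,260:410,::-1])]),np.hstack([z(load("s6")[0][:,:,::-1]),z(load("t6")[0][:,:,::-1])])]))
E
```

```text
clock 25.2
tool_pos [0.561 0.146 0.259]
orientation [ 179.994    0.038 -117.11 ]
force [-0.23   0.576 -0.493]
```

View pics/c7.png

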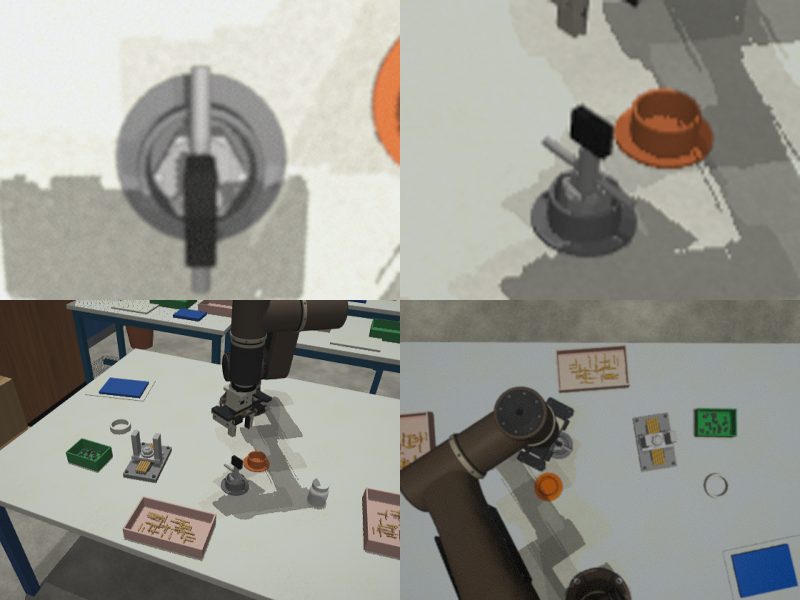

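The picture c7 shows the key upright in the grey stand (scene crop 590,190), the gripper clear above it, and the jar, tape, box and trays where they were. I'm handing in.

```bash
python3 -c "
from plant import order; print(order.close_job())"
```

```text
the job is handed in; nothing more can be done
None
```

The tubes are clamped, the key is standing upright in its grey stand and released, and the job is handed in at 25.2 s. I took the key from the stand, seated it on the nut and tightened in three swings. Between swings I lifted the key about 24 mm to refit it, with no sign of it touching a column.

**Tightening:** the nut ran at about 0.10–0.12 N m. The jaw met the tubes after roughly 110–115° of turning, an estimate that assumes the stated 6° of key play. The moment then rose at the washer's rate, and I stopped at 0.40 N m, half the crushing load. After I eased the key back, the moment read about −0.04 N m, so the nut was not being turned back.

**Last checks:**
- **Jaw:** it moved down about 0.64 px in the scene picture. A full 3.3 mm drop would be about 0.92 px. That patch also includes still background, so this shows movement but is not a precise measurement. That it sits on the tubes rests on the torque rise.
- **Key and bench:** the key stands in its stand with the gripper clear of it. The jar, tape, box and trays look unmoved in the scene and top pictures.
- **Forces:** the highest wrist force I read was about 9 N.
- **Disagreement:** I expected the nut and key to sink as the nut turned, but they stayed at the same height and only the jaw moved.

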